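# Load the drained heating block and set the worn step selector

## Robot

A 6-joint arm with a two-finger parallel gripper is mounted at the origin on the work surface. World frame = base frame: x ahead of the robot, y to its left, z up, the work surface at z = 0. Lengths are in mm, angles in rad, forces in N, time in s.
With the tool pointing down it reaches from about 350 to 875 mm from the base axis. Payload 4.2 kg.
Tool frame: the origin (TCP) lies midway between the tips of the shut fingers; the grasp point (between the pads) lies 19 mm behind it; z points along the fingers, y is the line along which they close (so a half turn about z gives the same grasp; the last joint's range is limited). The gripper opens to 85 mm and grips with 20 to 120 N. Pads are 22 mm wide; open, the fingers measure 114 mm over their backs; the gripper's body (76 mm by 85 mm) begins 54 mm behind the grasp point. The pads swing forward as they close: fully open they stand 13 mm farther back than shut.
Start: joints at [1.538, 0.385, 0.008, 0, -1.194, -0.259], TCP at [179.766, 598.568, 231.312] pointing down, gripper open.
Joint ranges: [-3.14, 3.14], [-1.21, 2.06], [-1.07, 1.41], [-3.16, 2.05], [-2.99, -0.16], [-3.1, 3.1]. Speed limits (rad/s): [2.79, 2.79, 3.14, 3.14, 3.14, 3.14].

## Interface

Orientations are given as a unit quaternion [x, y, z, w].
In Python, from bench import read_state, get_image, job_done gives the robot as it stands.
- The arm moves only by the tool servo_tool, never from a script. Its arguments are lists of equal length, an entry for each row: "rotation": the turn, a rotation vector about the world's x, y, z scaled (see below), a list of three; "slide": the shift along the world's x, y, z scaled (see below), a list of three; "grip": the opening, from -1 (shut) to 1 (fully open). In form: {"rotation": [[rx, ry, rz], ...], "slide": [[tx, ty, tz], ...], "grip": [grip, ...]}. A call has 1 to 8 rows; each row is the pose to reach, as a shift and turn from the pose commanded when the call began, turning the shorter way round; what a row does not reach only later rows make up. The controller multiplies each number of a shift by 0.2 m and each number of a turn by 360 degrees. A row lasts 1/8 s, in which the tool goes at most 62.5 mm and 10.7 degrees, less where a joint would pass 70% of its speed; a pose out of reach is approached as far as the arm can. A call with a number of a shift or a turn outside -1 to 1 is refused whole. A call with a gripper value outside its range is refused whole. The fingers move at their own pace and stop on an object; the grip force is fixed at half the most. Time passes only in rows, so rows that repeat a pose let the fingers close. It gives the time, the measured TCP pose, the force, the opening and the grip force at its end, in the units of the state.
- read_state(): the state, without advancing time (a new reading comes with each control period).
- get_image(name): name is "side" or "top"; returns a dict with "image" (480x640x3 uint8, red, green, blue), "depth" (480x640 float32, mm along the optical axis (not along the pixel's ray), 0 where there is no reading), "camera_matrix" (3x3 intrinsics, pixels), "rvec" (rotation vector, rad) and "tvec" (3), from world to camera coordinates, as OpenCV has them. Camera axes: x right, y down, z forward; pixel columns grow to the right and rows downward; lengths in mm; the calibration is good to about 2 mm. A picture is of the moment at which its call begins.
- job_done(): hands the job in; it is judged then, once.
The state is a dict: "clock": time; "joints": joint angles; "joint_vel": joint speeds; "joint_efforts": joint torques, N m; "position": TCP position; "ee_rot": TCP orientation; "contact_force": force on the tool from outside, world axes, zero at the start; "wrist_torque": the same for the moment, N m; "gripper_width": finger opening in mm; "grasp_force": force on a finger pad.
Only numpy, scipy, OpenCV 4.12 (cv2) and the standard library are available. Lean on these libraries where they do the work, as an engineer would, in place of code of your own. Each camera call takes 0.05 s, during which the arm holds its last target. There are 200 camera calls.

## Task

The aluminium heating block has been washed and left to drain upside down on the rubber mat: turn it over so that its wells face up, and set it down gently in the tray of the block heater, flat on the tray's floor. Then set the heat to step 3; the markings of the selector knob have worn away, so turn it anticlockwise to its end stop and from there three clicks clockwise. Let go of everything, and leave the other things on the bench where they are.

Things in the scene. Friction and masses are not known exactly. Their poses are not given: they have to be found in the camera images.
- block: Heating block: a loose bare aluminium cuboid, 68 (its x) x 52 (its y) x 50 mm (its z), about 0.4 kg, origin at its centre. One 68 x 52 face, at its -z end, has twelve 10 mm wells in 4 x 3; the opposite face (+z end) is plain but for a 6 mm centre mark. It starts upside down on the mat: plain face and z axis up, wells down. In the heater z must point straight down. The 52 x 50 end at +x has an 8 mm thermometer bore, for looks only. It stands firmly on any face.
- heater: Block heater, fixed to the bench: white case 160 (x) x 260 (y) x 66 mm high, origin at the centre of its underside, z up. Its flat deck is 66 mm above the bench; the tray is sunk in the deck at the +y end (centre y = +52 mm), the selector knob stands on the deck near the -y end (y = -74 mm). It may stand on the left or right of the robot, turned by up to about 17 degrees. Nothing near tray or knob stands higher than 5 mm above the deck.
- tray (a point): Centre of the floor of the tray in the heater, 54 mm above the bench; axes as the heater's. The tray is 60 mm along x and 76 mm along y, 12 mm deep, with an aluminium lip 6 mm wide and 2 mm high around its mouth (68 mm above the bench). The block fits with its 68 mm side along y (either way round) with 4 mm to spare on each side, and then stands 36 mm above the lip.
- selector_axis (a point): Point on the vertical axis of the selector knob, 82 mm above the bench and 16 mm above the deck; axes as the heater's (it does not turn with the knob). The knob is black, fluted, round and blank: 40 mm diameter, its grip from 4 to 28 mm above the deck, with a 46 mm skirt below that.
- selector (a joint): Angle of the selector knob in rad, growing clockwise seen from above; 0 is the first position, at the anticlockwise end stop. It clicks into a position every 30 degrees (0.524 rad), seven in all, with another stop just past the last; each click needs about 0.15 N m, and let go between two positions the knob snaps to the nearer one (balanced exactly midway it may stay). It starts somewhere from the first to the third click from the end stop.
- mat: Black rubber drain mat lying fixed on the bench, 200 (x) x 260 (y) x 3 mm, origin at the centre of its underside. The block lies on it, somewhere in its middle.
- tube_rack: Bystander: grey rack with small capped tubes, 105 x 56 mm and 50 mm high. Leave it alone. Origin at the centre of its underside.
- pen: Bystander: marker pen lying on the bench, 128 mm long (along its x), 13 mm thick. Leave it alone. Origin under its middle.
- timer: Bystander: small white timer standing up, 62 mm wide and high. Leave it alone. Origin under its middle.
- tape_roll: Bystander: roll of paper tape lying flat, 60 mm diameter, 19 mm high. Leave it alone. Origin at the centre of its underside.
- bottle: Bystander: glass bottle with blue cap, 70 mm diameter, 150 mm high. Leave it alone. Origin at the centre of its underside.
- tip_box: Bystander: pipette tip box with clear lid, 122 x 83 mm and 75 mm high. Leave it alone. Origin at the centre of its underside.
- cream_jar: Bystander: white plastic jar, 60 mm diameter, 55 mm high. Leave it alone. Origin at the centre of its underside.
Mind the look-alikes: they are no part of the job. Leave any purple or red look-alike of the block alone.

How it is judged:
By the outcome, as a careful person would: the job done as asked, in the order asked, and still so for the second after the job is handed in, with the robot touching nothing.
It also fails if it takes over 72 s, if anything falls off the work surface, if the arm or the gripper's body presses on something with over 40 N, if the wrist force passes 120 N, or if a joint passes its speed limit or range.

## Working session

There is one attempt and no reset: what is moved stays moved. The work goes in short steps, Python scripts to look and compute and a tool call to move; the robot and the scene stay as the last step left them, time stands still between calls to the robot, and variables do not carry over. Pictures are saved under pics/ and viewed, at most 10 in all, crops included, and the job is handed in when it is done.

Besides the shell and the picture viewer there is one more tool, called after "Emit:" by a JSON object that holds its "method" and its "body". servo_tool: Moves the arm, as the interface text tells. Shifts and turns lie within -1 to 1; 1 stands for 0.2 m of shift or 360 degrees of turn. Its arguments: {"type":"object","properties":{"rotation":{"type":"array","items":{"type":"array","items":{"type":"number","minimum":-1,"maximum":1}}},"slide":{"type":"array","items":{"type":"array","items":{"type":"number","minimum":-1,"maximum":1}}},"grip":{"type":"array","items":{"type":"number"}}},"required":["rotation","slide","grip"]}

```bash
mkdir -p pics; ls
cat > h.py <<'E'
import numpy as np,cv2
from bench import *
from scipy.spatial.transform import Rotation as R
def grab(n,f=None):
    d=get_image(n)
    if f: cv2.imwrite('pics/'+f,d['image'][...,::-1]); np.savez('pics/'+f+'.npz',**d)
    return d
def cloud(d):
    K=d['camera_matrix'];v,u=np.mgrid[:480,:640];z=d['depth'].astype(float)
    p=np.stack([(u-K[0,2])/K[0,0]*z,(v-K[1,2])/K[1,1]*z,z],-1)
    Rm=cv2.Rodrigues(np.array(d['rvec'],float))[0]
    P=(p-np.array(d['tvec']).reshape(3))@Rm
    P[z==0]=np.nan
    return P
E
python3 - <<'E'
from h import *
for n in('top','side'):
    d=grab(n,n+'1.png')
    Rm=cv2.Rodrigues(np.array(d['rvec'],float))[0]; print(n,-Rm.T@np.array(d['tvec']).reshape(3))
print(read_state())
E
```

```text
pics
top [ 314.97548488  -30.73789132 1190.92644269]
side [ 234.95634635 -728.94032516  663.99713996]
{'clock': 0.1, 'joints': array([ 1.53760684e+00,  3.85455762e-01,  6.72787842e-03, -4.32549556e-04,
       -1.19396558e+00, -2.58607485e-01]), 'joint_vel': array([-0.00014523, -0.00172107,  0.00220684,  0.00251899,  0.00017183,
        0.00080721]), 'joint_efforts': array([-3.84152036e-04, -3.93318629e+01,  1.88930243e+01,  4.19799685e+00,
       -2.57441206e-03,  4.17879150e-06]), 'position': array([179.62549543, 598.07986946, 230.33219963]), 'ee_rot': array([ 9.89363616e-01, -1.45460288e-01, -9.30631755e-05,  9.65156837e-04]), 'contact_force': array([-0.20036861, -0.39475581,  0.36371259]), 'wrist_torque': array([0.01845395, 0.03168063, 0.03559716]), 'grasp_force': 0.0, 'gripper_width': 85.44190223209944}
```

View pics/top1.png

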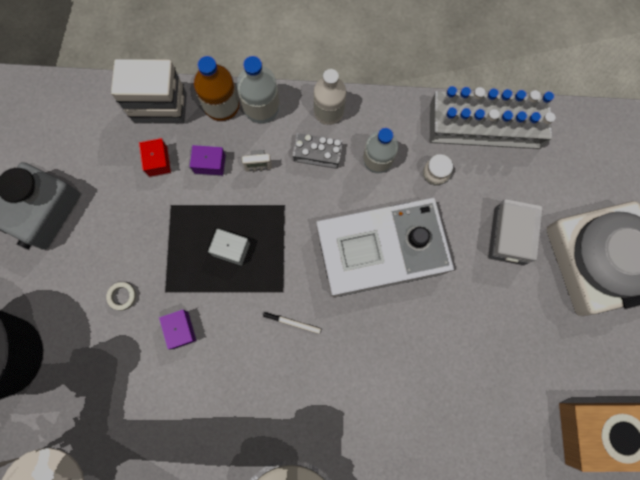

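View pics/side1.png

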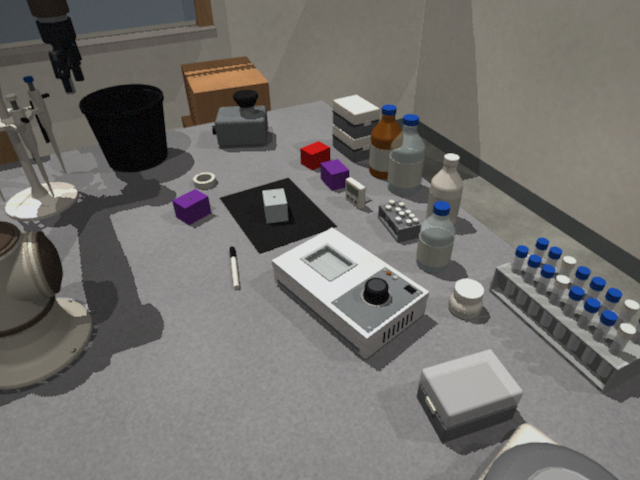

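The top view shows the block at (229,247) on the mat, the tray at (360,250) and the knob at (420,237). Image up is +x and left is +y. Next I measure these three.

Run:
```python
from h import *
d=dict(np.load('pics/top1.png.npz')); P=cloud(d)
def sel(r0,r1,c0,c1,z0,z1):
    q=P[r0:r1,c0:c1].reshape(-1,3); return q[(q[:,2]>z0)&(q[:,2]<z1)]
def rect(q,name):
    r=cv2.minAreaRect(q[:,:2].astype(np.float32)); print(name,len(q),np.round(r[0],1),np.round(r[1],1),round(r[2],1),'z',np.round(np.median(q[:,2]),1))
rect(sel(222,275,200,258,47,60),'block')
rect(sel(190,305,300,465,60,73),'deck')
rect(sel(225,275,335,385,45,58),'trayfloor')
rect(sel(215,260,400,440,88,100),'knobtop')
rect(sel(300,345,255,330,6,20),'pen')
for n,(r,c) in dict(timer=(160,257),rack=(150,318),bottle=(150,382),jar=(168,438)).items():
    print(n,np.round(P[r,c]))
# above-bench heights around block
q=P[180:310,150:460]; print('max z',np.nanmax(q[...,2]))
s=dict(np.load('pics/side1.png.npz')); S=cloud(s)
q=S[170:240,250:300].reshape(-1,3); q=q[(q[:,2]>47)&(q[:,2]<60)]; rect(q,'block side')
q=S[270:310,355:395].reshape(-1,3); q=q[(q[:,2]>90)&(q[:,2]<100)]; rect(q,'knob side')
q=S[225:350,265:435].reshape(-1,3); q=q[(q[:,2]>61)&(q[:,2]<72)]; rect(q,'deck side')
```

```text
block 774 [537.4 167.8] [69.3 52.7] 74.8 z 52.4
deck 7799 [ 554.6 -164.8] [161.3 260.6] 15.2 z 65.7
trayfloor 880 [ 542.4 -114.9] [57.7 73.9] 15.5 z 53.9
knobtop 295 [ 573.6 -235.6] [39.8 40.8] 77.3 z 93.3
pen 316 [380.3  31.6] [ 74.4 139.7] 4.4 z 10.3
timer [730. 121.  63.]
rack [772. -12.  37.]
bottle [ 749. -148.  114.]
jar [ 739. -280.   53.]
max z 99.1080997383689
block side 376 [536.3 165.3] [75.5 52. ] 75.0 z 51.5
knob side 307 [ 572.9 -237.9] [41.2 38. ] 31.6 z 93.1
deck side 7346 [ 605.5 -151.1] [270.9 263.5] 15.3 z 65.3
```

Emit:
{"method": "servo_tool", "body": {"rotation": [[0,0,0.004],[0,0,0.004],[0,0,0.004],[0,0,0.004],[0,0,0.004],[0,0,0.004]], "slide": [[1,-1,0],[1,-1,0],[1,-1,0],[1,-1,0],[1,-1,0],[1,-1,0]], "grip": [1,1,1,1,1,1]}}

```text
clock: 0.85
position: [380.9, 396.7, 231.0]
ee_rot: [0.991, -0.135, -0.0, 0.0]
contact_force: [-0.7, 0.5, -0.4]
gripper_width: 85.2
grasp_force: 0.0
```

Emit:
{"method": "servo_tool", "body": {"rotation": [[0.033,0.121,0],[0.033,0.121,0],[0.033,0.121,0],[0.033,0.121,0],[0.033,0.121,0],[0.033,0.121,0],[0.033,0.121,0],[0.033,0.121,0]], "slide": [[1,-1,-0.1],[1,-1,-0.1],[1,-1,-0.1],[1,-1,-0.1],[1,-1,-0.1],[1,-1,-0.1],[1,-1,-0.1],[1,-1,-0.1]], "grip": [1,1,1,1,1,1,1,1]}}

```text
clock: 1.85
position: [578.8, 200.4, 212.7]
ee_rot: [0.916, -0.121, -0.38, -0.051]
contact_force: [0.4, 0.2, 1.0]
gripper_width: 85.7
grasp_force: 0.0
```

```bash
cat >> h.py <<'E'
def st():
    s=read_state(); M=R.from_quat(s['ee_rot']).as_matrix(); np.set_printoptions(suppress=True,precision=3)
    print('t',s['clock'],'p',s['position'].round(1),'q',s['joints'],'\nF',s['contact_force'],'T',s['wrist_torque'],'w',s['gripper_width'],s['grasp_force'],'\nz',M[:,2],'y',M[:,1])
    return s,M
E
python3 -c "
from h import *; st()"
```

```text
t 1.85 p [578.8 200.4 212.7] q [ 0.363  0.745  0.552 -0.477 -2.012  0.881] 
F [0.427 0.172 0.995] T [-0.375 -1.278 -0.015] w 85.703888327252 0.0 
z [-0.683  0.185 -0.706] y [-0.261 -0.965 -0.001]
```

Emit:
{"method": "servo_tool", "body": {"rotation": [[0,0,0],[0,0,0],[0,0,0],[0,0,0],[0,0,0]], "slide": [[0.07,-0.24,-0.2],[0.07,-0.24,-0.63],[0.07,-0.24,-0.63],[0.07,-0.24,-0.63],[0.07,-0.24,-0.63]], "grip": [1,1,1,1,1]}}

```text
clock: 2.48
position: [594.4, 151.6, 87.7]
ee_rot: [0.916, -0.122, -0.379, -0.051]
contact_force: [-0.2, -0.1, 0.9]
gripper_width: 84.9
grasp_force: 0.0
```

Run:
```python
from h import *; st(); d=grab('side','side2.png')
d=get_image('top');P=cloud(d)
im=np.hstack([cv2.resize(cv2.imread('pics/side2.png')[120:280,180:380],(400,320)),cv2.resize(d['image'][170:330,130:330,::-1],(400,320))])
cv2.imwrite('pics/c2.png',im)
```

```text
t 2.475 p [594.4 151.6  87.7] q [ 0.304  0.864  0.446 -0.405 -1.83   1.037] 
F [-0.217 -0.1    0.864] T [-0.342 -1.357  0.015] w 84.9379104822572 0.0 
z [-0.681  0.186 -0.708] y [-0.261 -0.965 -0.001]
```

View pics/c2.png

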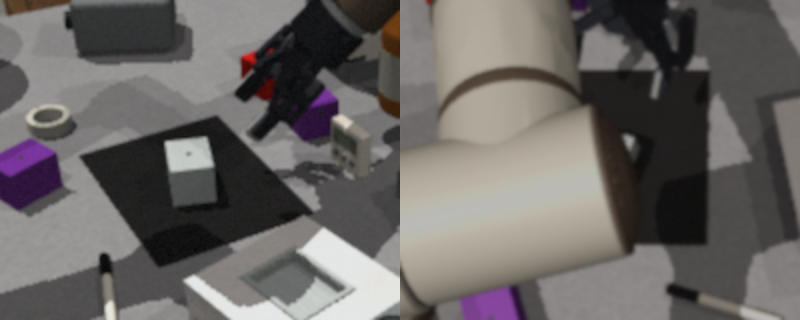

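The crop shows the open gripper on the far side of the block, tilted and lined up with it, and clear of the timer.

Emit:
{"method": "servo_tool", "body": {"rotation": [[0,0,0],[0,0,0],[0,0,0],[0,0,0],[0,0,0],[0,0,0]], "slide": [[-0.09,0.024,-0.09],[-0.18,0.047,-0.18],[-0.26,0.07,-0.27],[-0.35,0.094,-0.36],[-0.35,0.094,-0.36],[-0.35,0.094,-0.36]], "grip": [1,1,1,1,1,1]}}

```text
clock: 3.32
position: [525.4, 169.5, 14.8]
ee_rot: [0.916, -0.122, -0.379, -0.051]
contact_force: [1.2, 0.0, 0.4]
gripper_width: 85.7
grasp_force: 0.0
```

Emit:
{"method": "servo_tool", "body": {"rotation": [[0,0,0],[0,0,0],[0,0,0],[0,0,0],[0,0,0],[0,0,0]], "slide": [[0,0,0],[0,0,0],[0,0,0],[0,0,0],[0,0,0],[0,0,0]], "grip": [0.5,0.3,0.3,0.3,0.3,0.3]}}

```text
clock: 4.08
position: [525.5, 169.6, 14.5]
ee_rot: [0.916, -0.122, -0.379, -0.052]
contact_force: [3.4, 0.9, 6.1]
gripper_width: 67.4
grasp_force: 67.9
```

```bash
python3 -c "
from h import *; st()"
```

```text
t 4.075 p [525.5 169.6  14.5] q [ 0.354  0.853  0.207 -0.425 -1.602  1.089] 
F [3.381 0.869 6.1  ] T [ 0.21  -1.05  -0.486] w 67.4026538300583 67.92060971260071 
z [-0.681  0.187 -0.708] y [-0.263 -0.965 -0.002]
```

Emit:
{"method": "servo_tool", "body": {"rotation": [[0,0,0],[0,0,0],[0,0,0],[-0.033,-0.121,0],[-0.033,-0.121,0],[-0.033,-0.121,0],[-0.033,-0.121,0],[-0.033,-0.121,0]], "slide": [[0,0,0.1],[0,0,0.3],[0,0,0.5],[0,0,0.5],[0,0,0.5],[0,0,0.5],[0,0,0.5],[0,0,0.5]], "grip": [0.3,0.3,0.3,0.3,0.3,0.3,0.3,0.3]}}

```text
clock: 5.08
position: [519.3, 168.2, 113.5]
ee_rot: [0.991, -0.132, -0.001, 0.001]
contact_force: [0.3, -0.4, -3.7]
gripper_width: 67.3
grasp_force: 68.3
```

Emit:
{"method": "servo_tool", "body": {"rotation": [[-0.033,-0.121,0],[-0.033,-0.121,0],[-0.033,-0.121,0],[-0.033,-0.121,0],[-0.033,-0.121,0],[-0.033,-0.121,0],[-0.033,-0.121,0],[-0.033,-0.121,0]], "slide": [[0,0,0],[0,0,0],[0,0,0],[0,0,0],[0,0,0],[0,0,0],[0,0,0],[0,0,0]], "grip": [0.3,0.3,0.3,0.3,0.3,0.3,0.3,0.3]}}

```text
clock: 6.08
position: [518.3, 184.0, 131.0]
ee_rot: [0.917, -0.131, 0.37, 0.066]
contact_force: [-14.9, 29.6, 1.2]
gripper_width: 67.3
grasp_force: 70.0
```

Run:
```python
from h import *; st(); d=grab('side','side3.png')
cv2.imwrite('pics/c3.png',cv2.resize(cv2.imread('pics/side3.png')[80:280,140:390],(750,600)))
```

```text
t 6.075 p [518.3 184.  131. ] q [ 0.475  0.254 -1.023  2.053 -0.594 -1.16 ] 
F [-14.862  29.633   1.238] T [4.089 2.753 2.882] w 67.34450747043942 70.04649996757507 
z [ 0.661 -0.217 -0.718] y [-0.289 -0.957  0.023]
```

View pics/c3.png

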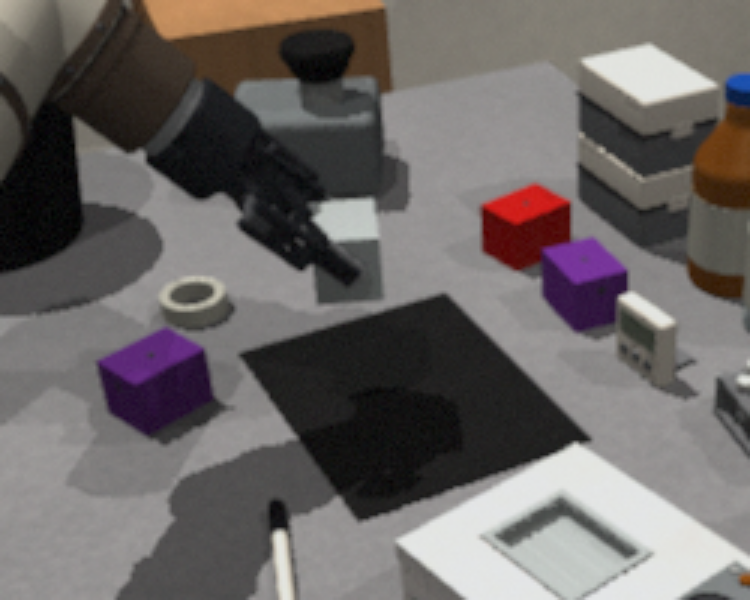

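The side view shows the block held and turned by 90 degrees. However, joint 4 is at its limit when the tool points outward, so I'll work with sideways tilts instead.

Emit:
{"method": "servo_tool", "body": {"rotation": [[0,0,-0.02],[0,0,-0.05],[0,0,-0.08],[0,0,-0.11],[0,0,-0.14],[0,0,-0.158],[0,0,-0.158],[0,0,-0.158]], "slide": [[0.1,0,0.2],[0.1,0,0.2],[0.1,0,0.2],[0.1,0,0.2],[0.1,0,0.2],[0.1,0,0.2],[0.1,0,0.2],[0.1,0,0.2]], "grip": [0.3,0.3,0.3,0.3,0.3,0.3,0.3,0.3]}}

```text
clock: 7.12
position: [540.8, 185.2, 171.7]
ee_rot: [0.745, -0.551, 0.294, 0.234]
contact_force: [0.3, -0.3, -3.6]
gripper_width: 67.3
grasp_force: 69.7
```

```bash
cat >> h.py <<'E'
def want(az,tilt,ysign,tcp=None):
    "pointing azimuth az deg, tilt from down deg; prints rot/slide scaled"
    a,t=np.radians([az,tilt]); z=np.array([np.sin(t)*np.cos(a),np.sin(t)*np.sin(a),-np.cos(t)])
    y=ysign*np.array([-np.sin(a),np.cos(a),0]); x=np.cross(y,z)
    s,M=st(); rv=R.from_matrix(np.c_[x,y,z]@M.T).as_rotvec()/(2*np.pi)
    print('rot',rv.round(4)); 
    if tcp is not None: print('slide',((np.array(tcp)-s['position'])/200).round(4))
E
python3 -c "
from h import *; want(-75,45,-1)"
```

```text
t 7.125 p [540.8 185.2 171.7] q [ 0.877  0.5   -0.401  0.643 -1.253 -0.973] 
F [ 0.319 -0.306 -3.565] T [1.939 0.48  0.007] w 67.30524443047995 69.72962021827698 
z [ 0.181 -0.673 -0.717] y [-0.959 -0.283  0.024]
rot [-0.001 -0.004 -0.004]
```

Emit:
{"method": "servo_tool", "body": {"rotation": [[-0.001,-0.004,-0.004],[-0.001,-0.004,-0.004],[-0.001,-0.004,-0.004],[-0.001,-0.004,-0.004],[-0.001,-0.004,-0.004],[-0.001,-0.004,-0.004]], "slide": [[0,-0.17,-0.2],[0,-0.17,-0.5],[0,-0.17,-0.66],[0,-0.17,-0.66],[0,-0.17,-0.66],[0,-0.17,-0.66]], "grip": [0.3,0.3,0.3,0.3,0.3,0.3]}}

```text
clock: 7.88
position: [541.3, 151.9, 41.9]
ee_rot: [0.733, -0.563, 0.303, 0.232]
contact_force: [-0.5, -0.0, -2.5]
gripper_width: 67.6
grasp_force: 69.6
```

Run:
```python
from h import *; want(-75,45,-1)
d=get_image('side');P=cloud(d); q=P[100:260,200:340].reshape(-1,3);c=d['image'][100:260,200:340].reshape(-1,3).astype(int)
s=read_state();M=R.from_quat(s['ee_rot']).as_matrix();print('pred centre',s['position']+M@[-1.2,-.5,-17.9])
k=(c.min(1)>120)&(abs(q[:,0]-540)<60)&(abs(q[:,1]-160)<60)&(q[:,2]>20)
print(k.sum(),np.percentile(q[k],[1,5,50,95,99],axis=0))
```

```text
t 7.875 p [541.3 151.9  41.9] q [ 0.817  0.648 -0.576  0.795 -0.999 -1.222] 
F [-0.54  -0.044 -2.481] T [1.957 0.48  0.02 ] w 67.58420032668708 69.60624575614929 
z [ 0.184 -0.681 -0.709] y [-0.966 -0.26  -0.002]
rot [-0.001  0.    -0.   ]
pred centre [538.164 164.985  53.571]
310 [[501.776 134.392  71.163]
 [509.254 138.745  75.243]
 [539.066 161.628  77.102]
 [570.853 183.274  79.224]
 [576.771 186.97   79.819]]
```

Emit:
{"method": "servo_tool", "body": {"rotation": [[0,0,0],[0,0,0],[0,0,0],[0,0,0],[0,0,0],[0,0,0]], "slide": [[0,0,-0.03],[0,0,-0.06],[0,0,-0.09],[0,0,-0.105],[0,0,-0.115],[0,0,-0.115]], "grip": [0.3,0.3,0.3,0.3,0.3,0.3]}}

```text
clock: 8.68
position: [540.7, 150.7, 18.2]
ee_rot: [0.733, -0.562, 0.304, 0.234]
contact_force: [-2.0, 0.1, 3.5]
gripper_width: 67.3
grasp_force: 70.4
```

Emit:
{"method": "servo_tool", "body": {"rotation": [[0,0,0],[0,0,0],[0,0,0]], "slide": [[0,0,-0.004],[0,0,-0.008],[0,0,-0.008]], "grip": [0.3,0.3,0.3]}}

```text
clock: 9.05
position: [540.7, 150.7, 18.2]
ee_rot: [0.733, -0.562, 0.305, 0.234]
contact_force: [-6.1, 1.7, 12.2]
gripper_width: 67.3
grasp_force: 71.2
```

Contact with the mat. Release and back off along the tool.

Emit:
{"method": "servo_tool", "body": {"rotation": [[0,0,0],[0,0,0],[0,0,0],[0,0,0],[0,0,0],[0,0,0],[0,0,0],[0,0,0]], "slide": [[0,0,0],[0,0,0],[0,0,0],[0,0,0],[-0.03,0.11,0.12],[-0.06,0.22,0.23],[-0.09,0.34,0.36],[-0.09,0.34,0.36]], "grip": [0.6,0.8,1,1,1,1,1,1]}}

```text
clock: 10.05
position: [523.4, 221.9, 89.0]
ee_rot: [0.734, -0.562, 0.303, 0.23]
contact_force: [-0.3, -0.3, -0.3]
gripper_width: 85.3
grasp_force: 0.0
```

Emit:
{"method": "servo_tool", "body": {"rotation": [[0,0,0],[0,0,0],[0,0,0],[0,0,0],[0,0,0]], "slide": [[-0.1,0.1,0.5],[-0.1,0.1,0.8],[-0.1,0.1,0.8],[-0.1,0.1,0.8],[-0.1,0.1,0.8]], "grip": [1,1,1,1,1]}}

```text
clock: 10.68
position: [502.2, 237.8, 246.2]
ee_rot: [0.733, -0.562, 0.302, 0.235]
contact_force: [-0.3, -1.1, 0.4]
gripper_width: 85.3
grasp_force: 0.0
```

Run:
```python
from h import *; want(105,45,1)
d=get_image('side');P=cloud(d); P=P[140:260,200:340].reshape(-1,3)
k=(abs(P[:,0]-538)<60)&(abs(P[:,1]-165)<60)&(P[:,2]>47)&(P[:,2]<62)
r=cv2.minAreaRect(P[k][:,:2].astype(np.float32));print(k.sum(),r,np.median(P[k],0))
t=get_image('top');Q=cloud(t)[200:300,180:290].reshape(-1,3)
k=(abs(Q[:,0]-538)<60)&(abs(Q[:,1]-165)<60)&(Q[:,2]>47)&(Q[:,2]<62)
print(k.sum(),cv2.minAreaRect(Q[k][:,:2].astype(np.float32)),np.median(Q[k],0))
im=np.hstack([cv2.resize(d['image'][120:280,180:380,::-1],(400,320)),cv2.resize(t['image'][170:330,130:330,::-1],(400,320))])
cv2.imwrite('pics/c4.png',im)
```

```text
t 10.675 p [502.2 237.8 246.2] q [ 0.995  0.442 -0.276  0.554 -1.463 -0.971] 
F [-0.299 -1.144  0.401] T [ 1.331  0.381 -0.031] w 85.32474205900888 0.0 
z [ 0.18  -0.684 -0.707] y [-0.966 -0.258  0.004]
rot [ 0.242  0.064 -0.   ]
406 ((535.4500732421875, 161.0648193359375), (71.02738189697266, 52.98602294921875), 14.941191673278809) [533.861 158.05   53.349]
759 ((537.2678833007812, 162.92372131347656), (69.88421630859375, 50.57057189941406), 14.937223434448242) [536.152 162.818  54.339]
```

View pics/c4.png

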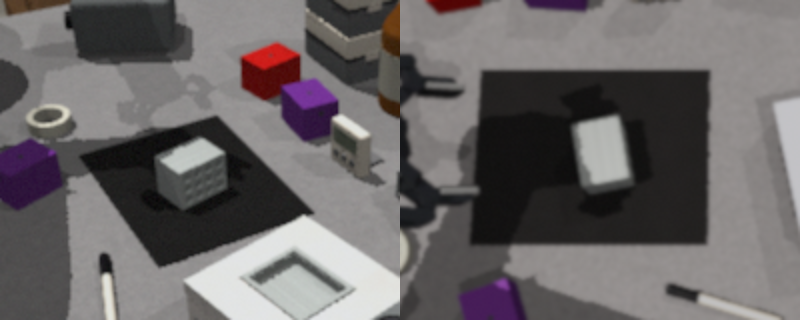

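The block stands on its side with the wells facing −y, centred near (537,163), long axis at 15°. I regrasp it from the −y side.

Emit:
{"method": "servo_tool", "body": {"rotation": [[0.242,0.064,0],[0.242,0.064,0],[0.242,0.064,0],[0.242,0.064,0],[0.242,0.064,0],[0.242,0.064,0],[0.242,0.064,0],[0.242,0.064,0]], "slide": [[0.1,-0.2,0],[0.27,-0.5,0],[0.27,-0.73,0],[0.27,-0.73,0],[0.27,-0.73,0],[0.27,-0.73,-0.2],[0.27,-0.73,-0.4],[0.27,-0.73,-0.4]], "grip": [1,1,1,1,1,1,1,1]}}

```text
clock: 11.78
position: [554.6, 92.8, 163.7]
ee_rot: [0.741, -0.571, -0.282, -0.215]
contact_force: [0.1, -0.1, -0.4]
gripper_width: 85.3
grasp_force: 0.0
```

Emit:
{"method": "servo_tool", "body": {"rotation": [[0,0,0],[0,0,0],[0,0,0]], "slide": [[0,0,0],[0,0,0],[0,0,0]], "grip": [1,1,1]}}

```text
clock: 12.15
position: [556.3, 94.2, 168.4]
ee_rot: [0.744, -0.569, -0.276, -0.214]
contact_force: [-0.5, -0.1, -0.6]
gripper_width: 85.3
grasp_force: 0.0
```

```bash
python3 -c "
from h import *; want(105,45,1,(556,91,96))"
```

```text
t 12.15 p [556.3  94.2 168.4] q [ 0.044  0.478  0.053 -0.71  -1.384  0.444] 
F [-0.453 -0.128 -0.593] T [-1.266 -0.314 -0.018] w 85.32913008103914 0.0 
z [-0.167  0.633 -0.756] y [-0.966 -0.26  -0.005]
rot [ 0.011  0.004 -0.   ]
slide [-0.002 -0.016 -0.362]
```

Emit:
{"method": "servo_tool", "body": {"rotation": [[0.011,0.004,0],[0.011,0.004,0],[0.011,0.004,0],[0.011,0.004,0]], "slide": [[0,-0.016,-0.2],[0,-0.016,-0.36],[0,-0.016,-0.36],[0,-0.016,-0.36]], "grip": [1,1,1,1]}}

```text
clock: 12.65
position: [557.3, 90.6, 97.4]
ee_rot: [0.733, -0.562, -0.304, -0.233]
contact_force: [-0.1, 0.1, -0.7]
gripper_width: 85.4
grasp_force: 0.0
```

```bash
python3 -c "
from h import *; want(105,45,1,(536.2,165.9,17.9))"
```

```text
t 12.65 p [557.3  90.6  97.4] q [ 0.001  0.594  0.028 -0.779 -1.344  0.58 ] 
F [-0.091  0.09  -0.685] T [-1.313 -0.395 -0.016] w 85.4228831141157 0.0 
z [-0.184  0.684 -0.706] y [-0.966 -0.26   0.   ]
rot [-0. -0. -0.]
slide [-0.105  0.376 -0.398]
```

Emit:
{"method": "servo_tool", "body": {"rotation": [[0,0,0],[0,0,0],[0,0,0],[0,0,0],[0,0,0],[0,0,0]], "slide": [[-0.026,0.094,-0.1],[-0.052,0.19,-0.2],[-0.078,0.28,-0.3],[-0.105,0.376,-0.398],[-0.105,0.376,-0.398],[-0.105,0.376,-0.398]], "grip": [1,1,1,1,1,1]}}

```text
clock: 13.4
position: [536.9, 164.9, 17.8]
ee_rot: [0.733, -0.562, -0.304, -0.234]
contact_force: [-0.7, -0.2, 0.0]
gripper_width: 85.1
grasp_force: 0.0
```

Emit:
{"method": "servo_tool", "body": {"rotation": [[0,0,0],[0,0,0],[0,0,0],[0,0,0],[0,0,0],[0,0,0]], "slide": [[0,0,0],[0,0,0],[0,0,0],[0,0,0],[0,0,0],[0,0,0]], "grip": [0.5,0.3,0.3,0.3,0.3,0.3]}}

```text
clock: 14.15
position: [536.9, 164.4, 17.6]
ee_rot: [0.732, -0.563, -0.305, -0.234]
contact_force: [2.5, -2.3, 6.2]
gripper_width: 67.2
grasp_force: 68.0
```

Run:
```python
from h import *; s,M=st()
print('tool-frame centre', M.T@(np.array([537,163,29])-s['position']))
```

```text
t 14.15 p [536.9 164.4  17.6] q [ 0.108  0.676 -0.062 -0.868 -1.165  0.65 ] 
F [ 2.504 -2.275  6.192] T [-0.69  -0.133 -0.043] w 67.19361233021509 67.95369386672974 
z [-0.182  0.685 -0.705] y [-0.966 -0.257  0.   ]
tool-frame centre [-7.154  0.296 -9.02 ]
```

Emit:
{"method": "servo_tool", "body": {"rotation": [[0,0,0],[0,0,0],[0,0,0],[-0.02,-0.005,0],[-0.06,-0.016,0],[-0.09,-0.023,0],[-0.121,-0.032,0],[-0.121,-0.032,0]], "slide": [[0,0,0.1],[0,0,0.3],[0,0,0.5],[0,0,0.75],[0,0,0.75],[0,0,0.75],[0,0,0.75],[0,0,0.75]], "grip": [0.3,0.3,0.3,0.3,0.3,0.3,0.3,0.3]}}

```text
clock: 15.15
position: [534.0, 166.0, 166.8]
ee_rot: [0.793, -0.61, -0.001, 0.002]
contact_force: [-0.2, 0.1, -3.4]
gripper_width: 66.9
grasp_force: 68.0
```

Emit:
{"method": "servo_tool", "body": {"rotation": [[-0.03,-0.008,0],[-0.06,-0.016,0],[-0.09,-0.024,0],[-0.121,-0.032,0],[-0.121,-0.032,0],[-0.121,-0.032,0]], "slide": [[0,0,0],[0,0,0],[0,0,0],[0,0,0],[0,0,0],[0,0,0]], "grip": [0.3,0.3,0.3,0.3,0.3,0.3]}}

```text
clock: 15.9
position: [535.3, 165.1, 165.7]
ee_rot: [0.732, -0.565, 0.301, 0.234]
contact_force: [0.0, -0.7, -2.8]
gripper_width: 67.0
grasp_force: 68.2
```

```bash
python3 -c "
from h import *; want(-75,45,-1)"
```

```text
t 15.9 p [535.3 165.1 165.7] q [ 0.861  0.49  -0.449  0.661 -1.23  -1.027] 
F [ 0.004 -0.735 -2.826] T [ 1.939  0.474 -0.03 ] w 66.98746559472134 68.15489530563354 
z [ 0.176 -0.683 -0.709] y [-0.968 -0.252  0.002]
rot [-0.    -0.001  0.001]
```

Emit:
{"method": "servo_tool", "body": {"rotation": [[0,0,-0.03],[0,0,-0.06],[0,0,-0.09],[0,0,-0.12],[0,0,-0.12],[0,0,-0.12],[0,0,-0.12],[0,0,-0.12]], "slide": [[0,-0.1,0.1],[0,-0.3,0.1],[0,-0.5,0.1],[0,-0.7,0.1],[0,-0.8,0.1],[0,-0.8,0.1],[0,-0.8,0.1],[0,-0.8,0.1]], "grip": [0.3,0.3,0.3,0.3,0.3,0.3,0.3,0.3]}}

```text
clock: 16.9
position: [535.6, 6.1, 186.3]
ee_rot: [-0.473, 0.794, -0.195, -0.328]
contact_force: [-0.0, -0.2, -3.3]
gripper_width: 67.1
grasp_force: 68.7
```

Emit:
{"method": "servo_tool", "body": {"rotation": [[0,0,-0.03],[0,0,-0.06],[0,0,-0.09],[0,0,-0.13],[0,0,-0.13],[0,0,-0.13],[0,0,-0.13]], "slide": [[0,-0.1,0],[0,-0.3,0],[0,-0.5,0],[0,-0.6,0],[0,-0.6,0],[0,-0.6,0],[0,-0.6,0]], "grip": [0.3,0.3,0.3,0.3,0.3,0.3,0.3]}}

```text
clock: 17.77
position: [535.6, -113.9, 185.9]
ee_rot: [-0.119, 0.916, -0.048, -0.379]
contact_force: [-0.2, 1.0, -3.6]
gripper_width: 67.5
grasp_force: 69.0
```

Run:
```python
from h import *
a=np.radians(-164.8);z=np.array([np.cos(a),np.sin(a),-1])*.5**.5;y=-np.array([-np.sin(a),np.cos(a),0]);M=np.c_[np.cross(y,z),y,z]
tcp=np.array([541,-114.6,79])-M@[-7.15,.3,-9.0];print('final tcp',tcp)
want(-164.8,45,-1,tcp+[0,0,45])
```

```text
final tcp [ 530.05838598 -117.88364625   77.69185245]
t 17.775 p [ 535.6 -113.9  185.9] q [ 0.135  0.679  0.141  0.089 -1.813 -1.46 ] 
F [-0.217  1.033 -3.638] T [ 0.579 -1.953 -0.05 ] w 67.5033398801163 68.96137475967407 
z [-0.683 -0.179 -0.708] y [-0.256  0.967  0.002]
rot [-0.     0.     0.001]
slide [-0.028 -0.02  -0.316]
```

Emit:
{"method": "servo_tool", "body": {"rotation": [[0,0,0.001],[0,0,0.001],[0,0,0.001],[0,0,0.001],[0,0,0.001],[0,0,0.001]], "slide": [[-0.028,-0.02,-0.1],[-0.028,-0.02,-0.2],[-0.028,-0.02,-0.28],[-0.028,-0.02,-0.316],[-0.028,-0.02,-0.316],[-0.028,-0.02,-0.316]], "grip": [0.3,0.3,0.3,0.3,0.3,0.3]}}

```text
clock: 18.52
position: [530.5, -119.0, 123.3]
ee_rot: [-0.121, 0.916, -0.049, -0.378]
contact_force: [-1.0, -0.5, -2.7]
gripper_width: 67.3
grasp_force: 69.0
```

Run:
```python
from h import *
want(-164.8,45,-1,(530,-118,123))
s=read_state();M=R.from_quat(s['ee_rot']).as_matrix();print('pred centre',s['position']+M@[-7.15,.3,-9])
d=grab('side','side5.png');P=cloud(d)
cv2.imwrite('pics/c5.png',cv2.resize(d['image'][140:340,240:440,::-1],(600,600)))
K=d['camera_matrix']; c=s['position']+M@[-7.15,.3,-9]
a=np.radians(15.2);n=np.array([np.cos(a),np.sin(a),0]);e=np.array([-n[1],n[0],0])
# -y end face and top face points
q=P[140:340,240:440].reshape(-1,3)-c; L=np.c_[q@n,q@e,q[:,2]]
for nm,k in dict(top=(abs(L[:,2]-25)<5)&(abs(L[:,0])<32)&(abs(L[:,1])<40),inner=(abs(L[:,0]+26)<6)&(abs(L[:,1])<28)&(abs(L[:,2])<20),endface=(abs(L[:,1]+34)<6)&(abs(L[:,0])<20)&(abs(L[:,2])<18)).items():
    if k.sum(): print(nm,k.sum(),np.percentile(L[k],[2,50,98],axis=0))
```

```text
t 18.525 p [ 530.5 -119.   123.3] q [ 0.129  0.73   0.069  0.093 -1.688 -1.465] 
F [-1.    -0.547 -2.7  ] T [ 0.48  -2.022  0.008] w 67.28903885908692 69.00697946548462 
z [-0.682 -0.182 -0.709] y [-0.259  0.966  0.001]
rot [-0.     0.     0.001]
slide [-0.002  0.005 -0.001]
pred centre [ 541.434 -115.798  124.612]
top 585 [[-27.321 -36.859  20.178]
 [ -2.725   0.531  22.658]
 [ 24.634  35.079  28.289]]
inner 329 [[-28.305 -26.277 -19.202]
 [-26.779  -1.162   0.371]
 [-25.28   26.63   18.956]]
endface 133 [[-19.574 -39.77  -17.389]
 [-10.023 -35.611  -7.126]
 [ 17.064 -34.093  17.417]]
```

View pics/c5.png

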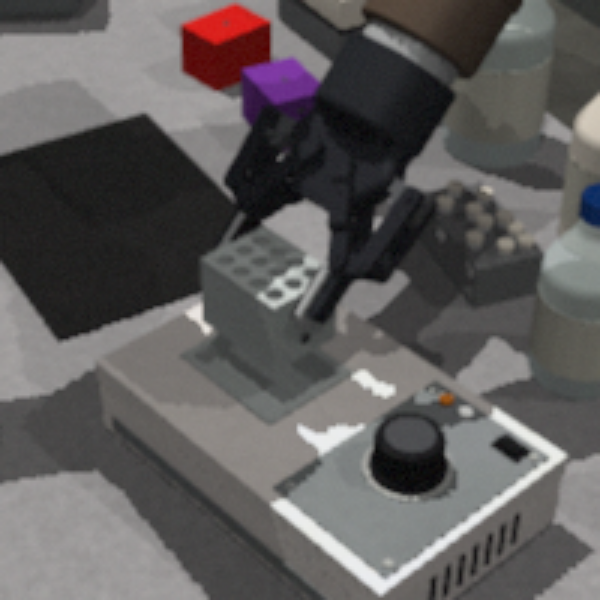

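The block hangs above the tray with its wells up and the fingers clear. Lowering it.

Emit:
{"method": "servo_tool", "body": {"rotation": [[0,0,0.001],[0,0,0.001],[0,0,0.001],[0,0,0.001],[0,0,0.001],[0,0,0.001],[0,0,0.001],[0,0,0.001]], "slide": [[-0.002,0.006,-0.03],[-0.002,0.006,-0.07],[-0.002,0.006,-0.11],[-0.002,0.006,-0.15],[-0.002,0.006,-0.18],[-0.002,0.006,-0.2],[-0.002,0.006,-0.21],[-0.002,0.006,-0.21]], "grip": [0.3,0.3,0.3,0.3,0.3,0.3,0.3,0.3]}}

```text
clock: 19.58
position: [529.6, -117.8, 80.8]
ee_rot: [-0.124, 0.916, -0.05, -0.379]
contact_force: [0.3, -0.7, -3.0]
gripper_width: 67.1
grasp_force: 69.0
```

Emit:
{"method": "servo_tool", "body": {"rotation": [[0,0,0],[0,0,0],[0,0,0]], "slide": [[0,0,-0.006],[0,0,-0.012],[0,0,-0.012]], "grip": [0.3,0.3,0.3]}}

```text
clock: 19.95
position: [529.7, -117.8, 78.9]
ee_rot: [-0.124, 0.916, -0.05, -0.379]
contact_force: [-1.2, 0.5, -1.6]
gripper_width: 67.5
grasp_force: 69.2
```

Run:
```python
from h import *
want(-164.8,45,-1)
s=read_state();M=R.from_quat(s['ee_rot']).as_matrix();print('pred centre',s['position']+M@[-7.15,.3,-9])
```

```text
t 19.95 p [ 529.7 -117.8   78.9] q [ 0.133  0.778  0.037  0.094 -1.61  -1.47 ] 
F [-1.169  0.5   -1.619] T [ 0.528 -1.61  -0.082] w 67.54870873379967 69.20162916183472 
z [-0.681 -0.186 -0.708] y [-0.265  0.964  0.002]
rot [-0.     0.    -0.001]
pred centre [ 540.661 -114.455   80.18 ]
```

Emit:
{"method": "servo_tool", "body": {"rotation": [[0,0,0],[0,0,0],[0,0,0],[0,0,0]], "slide": [[0,0,-0.003],[0,0,-0.005],[0,0,-0.008],[0,0,-0.008]], "grip": [0.3,0.3,0.3,0.3]}}

```text
clock: 20.45
position: [529.7, -117.8, 78.8]
ee_rot: [-0.124, 0.916, -0.051, -0.379]
contact_force: [0.1, 2.5, 7.6]
gripper_width: 67.2
grasp_force: 70.0
```

Emit:
{"method": "servo_tool", "body": {"rotation": [[0,0,0],[0,0,0],[0,0,0],[0,0,0],[0,0,0],[0,0,0],[0,0,0],[0,0,0]], "slide": [[0,0,0],[0,0,0],[0,0,0],[0,0,0],[0.1,0.027,0.1],[0.2,0.054,0.21],[0.34,0.09,0.36],[0.34,0.09,0.36]], "grip": [0.6,0.8,1,1,1,1,1,1]}}

```text
clock: 21.45
position: [600.0, -99.4, 150.4]
ee_rot: [-0.124, 0.917, -0.051, -0.376]
contact_force: [-0.3, 0.6, 0.0]
gripper_width: 85.5
grasp_force: 0.0
```

Run:
```python
from h import *
want(-164.8,0.01,-1,(574,-236.2,180))
d=get_image('side');P=cloud(d); q=P[200:330,260:400].reshape(-1,3)
k=(abs(q[:,0]-541)<50)&(abs(q[:,1]+115)<50)&(abs(q[:,2]-104)<6)
print(k.sum(),cv2.minAreaRect(q[k][:,:2].astype(np.float32)),np.percentile(q[k],[5,50,95],axis=0)[:,2])
A=np.c_[q[k][:,:2],np.ones(k.sum())];print(np.linalg.lstsq(A,q[k][:,2],rcond=None)[0])
cv2.imwrite('pics/c6.png',cv2.resize(d['image'][180:340,250:450,::-1],(750,600)))
```

```text
t 21.45 p [600.  -99.4 150.4] q [ 0.145  0.809  0.313  0.09  -1.848 -1.457] 
F [-0.274  0.564  0.004] T [ 0.348 -1.333 -0.023] w 85.46990886087522 0.0 
z [-0.677 -0.186 -0.712] y [-0.266  0.964  0.   ]
rot [ 0.033 -0.119 -0.001]
slide [-0.13  -0.684  0.148]
629 ((540.3614501953125, -116.89013671875), (53.454078674316406, 69.96939086914062), 15.0962495803833) [ 98.83  102.371 104.174]
[ 0.008  0.005 98.495]
```

View pics/c6.png

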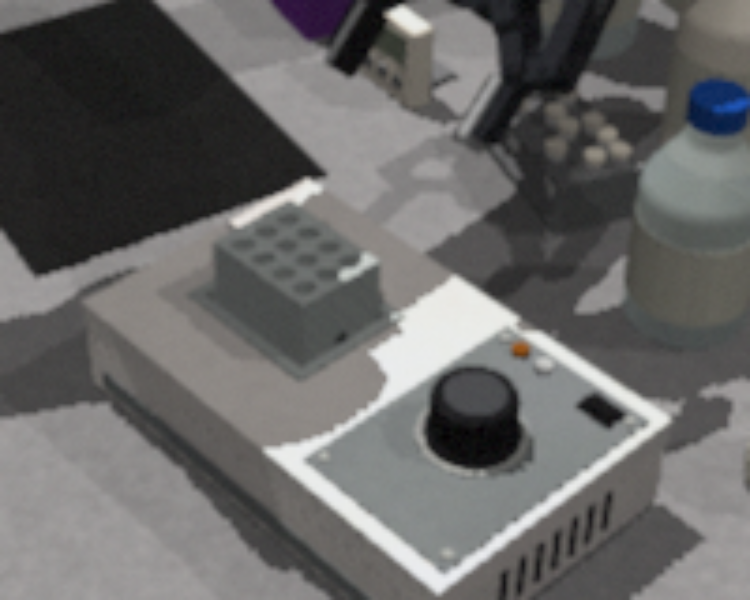

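The block sits squarely in the tray, wells up, with the lip visible evenly all round. Moving to the knob.

Emit:
{"method": "servo_tool", "body": {"rotation": [[0,0,0],[0,0,0],[0.033,-0.119,-0.001],[0.033,-0.119,-0.001],[0.033,-0.119,-0.001],[0.033,-0.119,-0.001],[0.033,-0.119,-0.001],[0.033,-0.119,-0.001]], "slide": [[0.1,0,0.2],[0.1,0,0.4],[0.1,-0.2,0.4],[-0.13,-0.4,0.4],[-0.13,-0.68,0.3],[-0.13,-0.68,0.15],[-0.13,-0.68,0.15],[-0.13,-0.68,0.15]], "grip": [1,1,1,1,1,1,1,1]}}

```text
clock: 22.5
position: [571.1, -236.0, 179.0]
ee_rot: [-0.132, 0.991, 0.002, -0.005]
contact_force: [0.1, 0.8, 1.0]
gripper_width: 85.5
grasp_force: 0.0
```

```bash
python3 -c "
from h import *
want(-164.8,0.01,-1,(574,-236.2,110))"
```

```text
t 22.5 p [ 571.1 -236.   179. ] q [-0.131  0.417 -0.077 -0.001 -1.087 -1.175] 
F [0.108 0.789 0.952] T [ 0.032 -0.054  0.065] w 85.52043935692923 0.0 
z [-0.01   0.003 -1.   ] y [-0.261  0.965  0.005]
rot [-0.    -0.002  0.   ]
slide [ 0.014 -0.001 -0.345]
```

Emit:
{"method": "servo_tool", "body": {"rotation": [[0,-0.002,0],[0,-0.002,0],[0,-0.002,0],[0,-0.002,0],[0,-0.002,0],[0,-0.002,0]], "slide": [[0.014,0,-0.15],[0.014,0,-0.3],[0.014,0,-0.42],[0.014,0,-0.5],[0.014,0,-0.54],[0.014,0,-0.54]], "grip": [1,1,0.6,0.4,0.3,0.3]}}

```text
clock: 23.25
position: [574.9, -235.6, 70.6]
ee_rot: [-0.132, 0.991, 0.001, 0.002]
contact_force: [0.1, 0.9, 0.5]
gripper_width: 55.3
grasp_force: 0.0
```

Emit:
{"method": "servo_tool", "body": {"rotation": [[0,0,0],[0,0,0],[0,0,0],[0,0,0],[0,0,0],[0,0,0]], "slide": [[0,0,0],[0,0,0],[0,0,0],[0,0,0],[0,0,0],[0,0,0]], "grip": [0.1,-0.1,-0.3,-0.3,-0.3,-0.3]}}

```text
clock: 24.0
position: [574.8, -235.1, 72.4]
ee_rot: [-0.132, 0.991, 0.001, 0.003]
contact_force: [-1.4, 4.7, 6.5]
gripper_width: 38.0
grasp_force: 59.6
```

```bash
python3 -c "
from h import *
want(-164.8,0.01,-1)"
```

```text
t 24.0 p [ 574.8 -235.1   72.4] q [-0.13   0.525 -0.197 -0.006 -0.845 -1.172] 
F [-1.391  4.716  6.452] T [1.559 0.457 0.031] w 38.00068606826812 59.64007794857025 
z [ 0.005  0.004 -1.   ] y [-0.262  0.965  0.002]
rot [-0.001  0.001  0.   ]
```

Emit:
{"method": "servo_tool", "body": {"rotation": [[0,0,0.02],[0,0,0.04],[0,0,0.06],[0,0,0.08],[0,0,0.083],[0,0,0.083]], "slide": [[0,0,0.005],[0,0,0.005],[0,0,0.005],[0,0,0.005],[0,0,0.005],[0,0,0.005]], "grip": [-0.3,-0.3,-0.3,-0.3,-0.3,-0.3]}}

```text
clock: 24.75
position: [574.5, -234.7, 72.4]
ee_rot: [-0.383, 0.924, 0.002, 0.002]
contact_force: [0.2, 5.4, 3.0]
gripper_width: 38.2
grasp_force: 60.2
```

```bash
python3 -c "
from h import *
want(-164.8,0.01,-1)"
```

```text
t 24.75 p [ 574.5 -234.7   72.4] q [-0.13   0.526 -0.194 -0.008 -0.849 -0.649] 
F [0.207 5.422 3.013] T [1.704 0.239 0.016] w 38.19533084152533 60.225759744644165 
z [ 0.002  0.006 -1.   ] y [-0.708  0.707  0.003]
rot [-0.001  0.001 -0.083]
```

Emit:
{"method": "servo_tool", "body": {"rotation": [[0,0,0.015],[0,0,0.025],[0,0,0.025]], "slide": [[0,0,0],[0,0,0],[0,0,0]], "grip": [-0.3,-0.3,-0.3]}}

```text
clock: 25.12
position: [574.4, -234.6, 72.4]
ee_rot: [-0.454, 0.891, 0.002, 0.002]
contact_force: [-1.2, 5.6, 3.6]
gripper_width: 38.1
grasp_force: 60.3
```

```bash
python3 -c "
from h import *
want(-164.8,0.01,-1)"
```

```text
t 25.125 p [ 574.4 -234.6   72.4] q [-0.13   0.526 -0.194 -0.008 -0.851 -0.492] 
F [-1.179  5.616  3.553] T [ 1.817  0.349 -0.016] w 38.11065095327536 60.264573097229004 
z [ 0.001  0.006 -1.   ] y [-0.809  0.587  0.003]
rot [-0.001  0.001 -0.108]
```

Emit:
{"method": "servo_tool", "body": {"rotation": [[0,0,0.015],[0,0,0.025],[0,0,0.035],[0,0,0.045],[0,0,0.058],[0,0,0.058]], "slide": [[0,0,0],[0,0,0],[0,0,0],[0,0,0],[0,0,0],[0,0,0]], "grip": [-0.3,-0.3,-0.3,-0.3,-0.3,-0.3]}}

```text
clock: 25.88
position: [574.0, -234.5, 72.4]
ee_rot: [-0.608, 0.794, 0.003, 0.001]
contact_force: [-1.3, 6.4, 3.8]
gripper_width: 38.1
grasp_force: 60.3
```

```bash
python3 -c "
from h import *
want(-164.8,0.01,-1)"
```

```text
t 25.875 p [ 574.  -234.5   72.4] q [-0.13   0.526 -0.193 -0.008 -0.854 -0.128] 
F [-1.35   6.4    3.826] T [1.906 0.485 0.031] w 38.094690012271194 60.32493710517883 
z [-0.002  0.006 -1.   ] y [-0.966  0.26   0.003]
rot [-0.001  0.    -0.166]
```

Emit:
{"method": "servo_tool", "body": {"rotation": [[0,0,0.015],[0,0,0.025],[0,0,0.035],[0,0,0.042]], "slide": [[0,0,0],[0,0,0],[0,0,0],[0,0,0]], "grip": [-0.3,-0.3,-0.3,-0.3]}}

```text
clock: 26.38
position: [573.9, -238.5, 72.4]
ee_rot: [-0.707, 0.707, 0.001, -0.0]
contact_force: [-2.1, -8.0, -1.0]
gripper_width: 38.3
grasp_force: 61.5
```

```bash
python3 -c "
from h import *
want(-164.8,0.01,-1)"
```

```text
t 26.375 p [ 573.9 -238.5   72.4] q [-0.134  0.528 -0.193 -0.001 -0.852  0.134] 
F [-2.081 -8.041 -0.99 ] T [-2.567  0.331 -0.142] w 38.25277394500776 61.49879336357117 
z [-0.002  0.001 -1.   ] y [-1.     0.001  0.002]
rot [-0.    -0.    -0.208]
```

Emit:
{"method": "servo_tool", "body": {"rotation": [[0,0,0.015],[0,0,0.025],[0,0,0.035],[0,0,0.042]], "slide": [[0,0,0],[0,0,0],[0,0,0],[0,0,0]], "grip": [-0.3,-0.3,-0.3,-0.3]}}

```text
clock: 26.88
position: [574.0, -235.5, 72.3]
ee_rot: [0.794, -0.608, -0.003, -0.001]
contact_force: [-1.1, 3.3, 1.7]
gripper_width: 38.1
grasp_force: 61.8
```

```bash
python3 -c "
from h import *
want(-164.8,0.01,-1)"
```

```text
t 26.875 p [ 574.  -235.5   72.3] q [-0.131  0.527 -0.192 -0.006 -0.855  0.398] 
F [-1.115  3.299  1.736] T [ 0.772  0.462 -0.214] w 38.14844481611511 61.81387424468994 
z [-0.003  0.005 -1.   ] y [-0.966 -0.26   0.002]
rot [-0.001  0.    -0.25 ]
```

Emit:
{"method": "servo_tool", "body": {"rotation": [[0,0,0.015],[0,0,0.025],[0,0,0.035],[0,0,0.042]], "slide": [[0,0,0],[0,0,0],[0,0,0],[0,0,0]], "grip": [-0.3,-0.3,-0.3,-0.3]}}

```text
clock: 27.38
position: [574.5, -236.2, 72.3]
ee_rot: [0.867, -0.499, -0.002, -0.0]
contact_force: [0.3, 0.1, 1.4]
gripper_width: 38.1
grasp_force: 62.0
```

```bash
python3 -c "
from h import *
want(-164.8,0.01,-1)"
```

```text
t 27.375 p [ 574.5 -236.2   72.3] q [-0.131  0.528 -0.193 -0.003 -0.853  0.659] 
F [0.307 0.129 1.448] T [-0.127  0.114 -1.428] w 38.143978239718635 61.97712421417236 
z [-0.003  0.002 -1.   ] y [-0.865 -0.503  0.001]
rot [-0.001  0.    -0.292]
```

Torque of −1.43 N m: the end stop is reached. I release so the knob settles, regrasp, then turn 90° clockwise.

Emit:
{"method": "servo_tool", "body": {"rotation": [[0,0,0],[0,0,0],[0,0,0],[0,0,0],[0,0,0],[0,0,0]], "slide": [[0,0,0],[0,0,0],[0,0,0.005],[0,0,0.005],[0,0,0.005],[0,0,0.005]], "grip": [0,0.3,0.3,0.3,0.3,0.3]}}

```text
clock: 28.12
position: [574.4, -235.7, 72.7]
ee_rot: [0.867, -0.498, -0.002, -0.0]
contact_force: [-0.3, 0.6, -0.1]
gripper_width: 55.5
grasp_force: 0.0
```

Emit:
{"method": "servo_tool", "body": {"rotation": [[0,0,0],[0,0,0],[0,0,0],[0,0,0],[0,0,0],[0,0,0]], "slide": [[0,0,0],[0,0,0],[0,0,0],[0,0,0],[0,0,0],[0,0,0]], "grip": [0.1,-0.1,-0.3,-0.3,-0.3,-0.3]}}

```text
clock: 28.88
position: [574.2, -235.9, 73.1]
ee_rot: [0.867, -0.498, -0.002, 0.0]
contact_force: [-2.3, -0.2, 5.3]
gripper_width: 37.9
grasp_force: 60.1
```

```bash
python3 -c "
from h import *
want(-164.8,0.01,-1)"
```

```text
t 28.875 p [ 574.2 -235.9   73.1] q [-0.13   0.527 -0.192 -0.002 -0.856  0.66 ] 
F [-2.343 -0.168  5.306] T [-0.019  0.797  0.036] w 37.927578557133984 60.14696180820465 
z [-0.004  0.002 -1.   ] y [-0.864 -0.504  0.003]
rot [-0.001 -0.    -0.292]
```

Emit:
{"method": "servo_tool", "body": {"rotation": [[0,0,0.014],[0,0,0.014]], "slide": [[0,0,0],[0,0,0]], "grip": [-0.3,-0.3]}}

```text
clock: 29.12
position: [574.4, -235.9, 73.0]
ee_rot: [0.888, -0.459, -0.002, 0.0]
contact_force: [-2.8, 0.0, 4.6]
gripper_width: 38.0
grasp_force: 60.5
```

```bash
python3 -c "
from h import *
want(-164.8,0.01,-1)"
```

```text
t 29.125 p [ 574.4 -235.9   73. ] q [-0.13   0.527 -0.192 -0.002 -0.856  0.747] 
F [-2.827  0.043  4.648] T [0.08  0.654 0.172] w 37.954838596092145 60.49039006233215 
z [-0.004  0.002 -1.   ] y [-0.816 -0.578  0.002]
rot [-0.001 -0.    -0.306]
```

Emit:
{"method": "servo_tool", "body": {"rotation": [[0,0,-0.014],[0,0,-0.014]], "slide": [[0,0,0],[0,0,0]], "grip": [-0.3,-0.3]}}

```text
clock: 29.38
position: [574.3, -235.9, 73.1]
ee_rot: [0.867, -0.499, -0.002, 0.0]
contact_force: [-2.4, -0.8, 5.5]
gripper_width: 38.0
grasp_force: 60.5
```

```bash
python3 -c "
from h import *
want(-164.8,0.01,-1)"
```

```text
t 29.375 p [ 574.3 -235.9   73.1] q [-0.13   0.527 -0.192 -0.002 -0.856  0.658] 
F [-2.371 -0.825  5.506] T [-0.028  0.685  0.006] w 38.01338999406165 60.50694286823273 
z [-0.004  0.002 -1.   ] y [-0.865 -0.503  0.002]
rot [-0.001 -0.    -0.292]
```

Emit:
{"method": "servo_tool", "body": {"rotation": [[0,0,0.014],[0,0,0.028],[0,0,0.028]], "slide": [[0,0,0],[0,0,0],[0,0,0]], "grip": [-0.3,-0.3,-0.3]}}

```text
clock: 29.75
position: [574.5, -235.8, 73.1]
ee_rot: [0.907, -0.421, -0.002, 0.0]
contact_force: [-2.7, -0.2, 5.2]
gripper_width: 37.8
grasp_force: 60.5
```

```bash
python3 -c "
from h import *
want(-164.8,0.01,-1)"
```

```text
t 29.75 p [ 574.5 -235.8   73.1] q [-0.13   0.527 -0.192 -0.002 -0.856  0.834] 
F [-2.687 -0.237  5.174] T [ 0.084  0.617 -0.155] w 37.837156757056505 60.523213148117065 
z [-0.004  0.002 -1.   ] y [-0.763 -0.646  0.002]
rot [-0.001 -0.    -0.32 ]
```

Emit:
{"method": "servo_tool", "body": {"rotation": [[0,0,0.014],[0,0,0.028],[0,0,0.028]], "slide": [[0,0,0],[0,0,0],[0,0,0]], "grip": [-0.3,-0.3,-0.3]}}

```text
clock: 30.12
position: [577.6, -238.1, 73.1]
ee_rot: [0.941, -0.339, 0.002, 0.001]
contact_force: [2.4, -8.1, -0.2]
gripper_width: 38.0
grasp_force: 62.3
```

```bash
python3 -c "
from h import *
want(-164.8,0.01,-1)"
```

```text
t 30.125 p [ 577.6 -238.1   73.1] q [-0.131  0.529 -0.19   0.003 -0.848  1.008] 
F [ 2.435 -8.126 -0.218] T [-2.347 -0.991 -0.174] w 38.045182150264 62.26077318191528 
z [ 0.003 -0.003 -1.   ] y [-0.638 -0.77   0.   ]
rot [ 0.001 -0.    -0.348]
```

Emit:
{"method": "servo_tool", "body": {"rotation": [[0,0,0],[0,0,0],[0,0,0],[0,0,0],[0,0,0],[0,0,0]], "slide": [[0,0,0],[0,0,0],[0,0,0.005],[0,0,0.005],[0,0,0.005],[0,0,0.005]], "grip": [0,0.3,0.3,0.3,0.3,0.3]}}

```text
clock: 30.88
position: [574.4, -235.7, 73.8]
ee_rot: [0.941, -0.338, -0.002, 0.0]
contact_force: [-0.2, -0.1, -0.9]
gripper_width: 55.4
grasp_force: 0.0
```

Emit:
{"method": "servo_tool", "body": {"rotation": [[0,0,0],[0,0,0],[0,0,0],[0,0,0],[0,0,0],[0,0,0]], "slide": [[0,0,0],[0,0,0],[0,0,0],[0,0,0],[0,0,0],[0,0,0]], "grip": [0.1,-0.1,-0.3,-0.3,-0.3,-0.3]}}

```text
clock: 31.62
position: [574.5, -235.8, 74.1]
ee_rot: [0.941, -0.338, -0.002, 0.0]
contact_force: [-1.3, 1.2, 4.2]
gripper_width: 37.5
grasp_force: 60.0
```

```bash
cat >> h.py <<'E'
def tq(n=5):
    T=[]
    for i in range(n): T.append(read_state()['wrist_torque'][2]); get_image('side')
    s=read_state();M=R.from_quat(s['ee_rot']).as_matrix()
    print('Tz',np.round(T,3),'mean',np.mean(T).round(3),'yaw',np.degrees(np.arctan2(M[1,1],M[0,1])).round(1),'p',s['position'].round(1),'F',s['contact_force'].round(1))
E
python3 -c "
from h import *
tq()"
```

```text
Tz [ 0.002 -0.039 -0.036  0.027 -0.053] mean -0.02 yaw -129.6 p [ 574.4 -235.8   74.1] F [-1.   1.   5.6]
```

Emit:
{"method": "servo_tool", "body": {"rotation": [[0,0,0.014],[0,0,0.022]], "slide": [[0,0,0],[0,0,0]], "grip": [-0.3,-0.3]}}

```text
clock: 32.12
position: [574.5, -235.6, 74.1]
ee_rot: [0.962, -0.272, -0.002, 0.0]
contact_force: [-1.4, 1.2, 5.7]
gripper_width: 38.2
grasp_force: 60.6
```

```bash
python3 -c "
from h import *
tq()"
```

```text
Tz [-0.101 -0.036 -0.054  0.026 -0.046] mean -0.042 yaw -121.7 p [ 574.5 -235.6   74. ] F [-2.1  1.7  5.2]
```

Emit:
{"method": "servo_tool", "body": {"rotation": [[0,0,0.011],[0,0,0.011]], "slide": [[0,0,0],[0,0,0]], "grip": [-0.3,-0.3]}}

```text
clock: 32.62
position: [575.5, -236.1, 74.1]
ee_rot: [0.971, -0.24, -0.001, 0.001]
contact_force: [1.8, 0.1, 3.2]
gripper_width: 38.1
grasp_force: 61.6
```

```bash
python3 -c "
from h import *
tq()"
```

```text
Tz [-0.111 -0.108 -0.153 -0.175 -0.131] mean -0.136 yaw -117.7 p [ 575.5 -236.1   74.1] F [ 1.5 -0.4  3.2]
```

Emit:
{"method": "servo_tool", "body": {"rotation": [[0,0,0.011],[0,0,0.011]], "slide": [[0,0,0],[0,0,0]], "grip": [-0.3,-0.3]}}

```text
clock: 33.12
position: [576.4, -236.3, 74.1]
ee_rot: [0.979, -0.205, 0.0, 0.001]
contact_force: [4.7, -1.6, 1.9]
gripper_width: 38.1
grasp_force: 61.7
```

```bash
python3 -c "
from h import *
tq()"
```

```text
Tz [-0.174 -0.14  -0.122 -0.15  -0.168] mean -0.151 yaw -113.7 p [ 576.4 -236.3   74.1] F [ 4.4 -3.2  1.2]
```

Emit:
{"method": "servo_tool", "body": {"rotation": [[0,0,0],[0,0,0],[0,0,0],[0,0,0]], "slide": [[0,0,0],[0,0,0],[0,0,0],[0,0,0]], "grip": [0,0.2,0.2,0.2]}}

```text
clock: 33.88
position: [574.0, -235.6, 73.6]
ee_rot: [0.979, -0.206, -0.003, 0.001]
contact_force: [0.8, -0.4, 0.3]
gripper_width: 51.2
grasp_force: 0.0
```

Emit:
{"method": "servo_tool", "body": {"rotation": [[0,0,0],[0,0,0],[0,0,0],[0,0,0],[0,0,0]], "slide": [[0,0,0],[0,0,0],[0,0,0],[0,0,0],[0,0,0]], "grip": [0,-0.3,-0.3,-0.3,-0.3]}}

```text
clock: 34.5
position: [574.4, -235.6, 74.2]
ee_rot: [0.979, -0.206, -0.002, 0.001]
contact_force: [-1.4, 3.3, 4.6]
gripper_width: 37.9
grasp_force: 60.4
```

Emit:
{"method": "servo_tool", "body": {"rotation": [[0,0,-0.01],[0,0,-0.021]], "slide": [[0,0,0],[0,0,0]], "grip": [-0.3,-0.3]}}

```text
clock: 34.75
position: [574.4, -235.6, 74.2]
ee_rot: [0.963, -0.27, -0.002, 0.001]
contact_force: [-1.7, 2.4, 5.6]
gripper_width: 37.9
grasp_force: 60.5
```

```bash
python3 -c "
from h import *
tq(4)"
```

```text
Tz [0.076 0.091 0.054 0.063] mean 0.071 yaw -121.3 p [ 574.4 -235.6   74.2] F [-2.   2.6  5.4]
```

Emit:
{"method": "servo_tool", "body": {"rotation": [[0,0,-0.01],[0,0,-0.021]], "slide": [[0,0,0],[0,0,0]], "grip": [-0.3,-0.3]}}

```text
clock: 35.2
position: [574.3, -235.7, 74.2]
ee_rot: [0.943, -0.333, -0.002, 0.0]
contact_force: [-1.8, 2.2, 5.5]
gripper_width: 38.0
grasp_force: 60.6
```

```bash
python3 -c "
from h import *
tq(4)"
```

```text
Tz [ 0.029  0.035  0.003 -0.049] mean 0.004 yaw -128.9 p [ 574.3 -235.7   74.2] F [-2.4  3.9  5.1]
```

Emit:
{"method": "servo_tool", "body": {"rotation": [[0,0,-0.01],[0,0,-0.021]], "slide": [[0,0,0],[0,0,0]], "grip": [-0.3,-0.3]}}

```text
clock: 35.65
position: [574.3, -235.7, 74.2]
ee_rot: [0.919, -0.395, -0.002, 0.0]
contact_force: [-1.6, 2.2, 5.2]
gripper_width: 37.4
grasp_force: 60.7
```

```bash
python3 -c "
from h import *
tq(4)"
```

```text
Tz [-0.027 -0.122 -0.102 -0.125] mean -0.094 yaw -136.4 p [ 574.3 -235.7   74.2] F [-2.   2.6  5.6]
```

Emit:
{"method": "servo_tool", "body": {"rotation": [[0,0,-0.01],[0,0,-0.021]], "slide": [[0,0,0],[0,0,0]], "grip": [-0.3,-0.3]}}

```text
clock: 36.1
position: [574.3, -235.8, 74.2]
ee_rot: [0.891, -0.455, -0.002, 0.0]
contact_force: [-2.1, 2.4, 4.8]
gripper_width: 38.3
grasp_force: 60.6
```

```bash
python3 -c "
from h import *
tq(4)"
```

```text
Tz [0.101 0.013 0.033 0.023] mean 0.043 yaw -144.0 p [ 574.2 -235.8   74.2] F [-2.1  2.9  5.3]
```

The torque shows a detent cycle on the way clockwise (+, 0, −, 0 over 30°), so the knob follows the gripper. Turning anticlockwise, the knob had jammed and the pads slipped at the stop. One click is done; two more to go.

Emit:
{"method": "servo_tool", "body": {"rotation": [[0,0,-0.02],[0,0,-0.042],[0,0,-0.063],[0,0,-0.083],[0,0,-0.083]], "slide": [[0,0,0],[0,0,0],[0,0,0],[0,0,0],[0,0,0]], "grip": [-0.3,-0.3,-0.3,-0.3,-0.3]}}

```text
clock: 36.92
position: [574.0, -235.9, 74.1]
ee_rot: [0.744, -0.668, -0.003, -0.0]
contact_force: [-2.3, 2.8, 4.4]
gripper_width: 37.8
grasp_force: 60.7
```

Emit:
{"method": "servo_tool", "body": {"rotation": [[0,0,-0.01],[0,0,-0.021]], "slide": [[0,0,0],[0,0,0]], "grip": [-0.3,-0.3]}}

```text
clock: 37.17
position: [573.9, -235.9, 74.1]
ee_rot: [-0.698, 0.716, 0.003, 0.0]
contact_force: [-1.6, 1.7, 6.1]
gripper_width: 38.0
grasp_force: 60.6
```

```bash
python3 -c "
from h import *
tq(4)"
```

```text
Tz [0.139 0.022 0.019 0.057] mean 0.059 yaw 178.6 p [ 573.9 -235.9   74.2] F [-3.2  2.2  5.5]
```

Emit:
{"method": "servo_tool", "body": {"rotation": [[0,0,-0.02],[0,0,-0.042]], "slide": [[0,0,0],[0,0,0]], "grip": [-0.3,-0.3]}}

```text
clock: 37.62
position: [573.8, -235.8, 74.2]
ee_rot: [-0.596, 0.803, 0.002, 0.0]
contact_force: [-2.9, 2.6, 5.9]
gripper_width: 38.3
grasp_force: 60.7
```

```bash
python3 -c "
from h import *
tq(4)"
```

```text
Tz [-0.057 -0.097 -0.072 -0.094] mean -0.08 yaw 163.4 p [ 573.8 -235.8   74.1] F [-3.3  1.3  5.4]
```

Emit:
{"method": "servo_tool", "body": {"rotation": [[0,0,-0.01],[0,0,-0.021]], "slide": [[0,0,0],[0,0,0]], "grip": [-0.3,-0.3]}}

```text
clock: 38.08
position: [573.7, -235.8, 74.1]
ee_rot: [-0.543, 0.84, 0.002, 0.0]
contact_force: [-3.1, 1.6, 5.9]
gripper_width: 38.0
grasp_force: 60.7
```

```bash
python3 -c "
from h import *
tq(4)"
```

```text
Tz [0.187 0.071 0.076 0.048] mean 0.096 yaw 155.9 p [ 573.7 -235.8   74.1] F [-2.6  1.8  5.6]
```

Emit:
{"method": "servo_tool", "body": {"rotation": [[0,0,0],[0,0,0],[0,0,0],[0,0,0],[0,0,0],[0,0,0],[0,0,0],[0,0,0]], "slide": [[0,0,0],[0,0,0],[0,0,0],[0,0,0.1],[0,0,0.3],[0,0,0.6],[0,0,0.9],[0,0,0.9]], "grip": [0,0.3,0.3,0.3,0.3,0.3,0.3,0.3]}}

```text
clock: 39.28
position: [577.2, -236.8, 260.5]
ee_rot: [-0.544, 0.839, -0.003, 0.006]
contact_force: [0.2, -1.2, -0.5]
gripper_width: 55.9
grasp_force: 0.0
```

Run:
```python
from h import *
st(); d=grab('side','side7.png')
```

```text
t 39.275 p [ 577.2 -236.8  260.5] q [-0.132  0.36   0.044 -0.003 -1.243 -0.288] 
F [ 0.195 -1.205 -0.519] T [-0.    -0.028  0.001] w 55.8939393723884 0.0 
z [ 0.013  0.001 -1.   ] y [-0.913  0.408 -0.011]
```

View pics/side7.png

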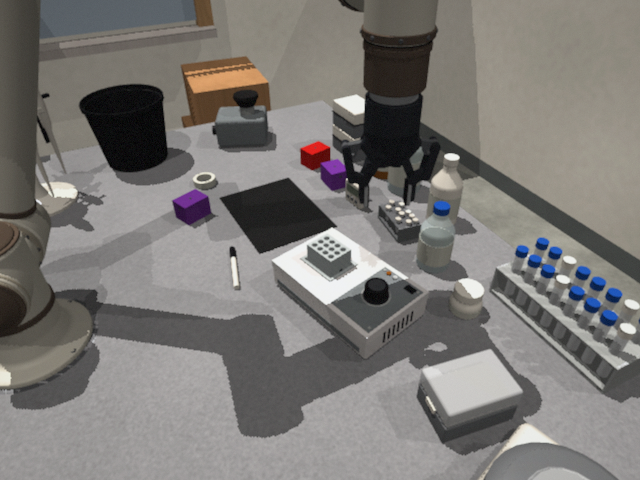

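The final view shows the block seated in the tray at (328,255) with its wells up. The bystanders are where they were and the gripper is clear. Handing in.

```bash
python3 -c "
from bench import *
print(job_done())"
```

```text
the job is handed in; nothing more can be done
None
```

The block is wells-up and flat in the heater tray. The knob is three clicks clockwise from its end stop, judged by wrist torque because the knob is blank. The gripper is clear, nothing else was moved, and I handed in at about 39 s; joint 4 reached its limit once (2.053 rad read against 2.05) and I backed off.

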